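# Flip the trivet tile face up onto the serving board

### The arm

A 6-joint arm with a two-finger parallel gripper is mounted at the origin on the work surface. World frame = base frame: x ahead of the robot, y to its left, z up, the work surface at z = 0. Lengths are in mm, angles in rad, forces in N, time in s.
With the tool pointing down it reaches from about 350 to 775 mm from the base axis. Payload 7.3 kg.
Tool frame: the origin (TCP) lies on the centre line of the jaws, within the pads' length; the fingertips stand bot.nose_length ahead of it and the grasp point (between the pads) lies 6 mm ahead of it (bot.nose_length is the distance from the TCP to the fingertips, in mm); x points along the fingers, y is the direction in which the jaws open and shut, and the axes are right-handed (so a half turn about x gives the same grasp; the last joint's range is limited). The gripper opens to 92 mm and grips with 3 to 60 N. Pads are 19 mm wide; open, the fingers measure 130 mm over their backs; the gripper's body (75 mm by 190 mm) begins 47 mm behind the grasp point.
Start: joints at [-1.283, 0.342, 1.524, -0, 1.275, -0.146], TCP at [220.692, -476.38, 251.741] pointing down, gripper open.
Joint ranges: [-2.53, 2.53], [-0.77, 2.02], [0.04, 2.7], [-1, 4.14], [0.28, 2.66], [-3.11, 3.11]. Speed limits (rad/s): [2.57, 2.57, 3.14, 3.14, 3.14, 3.14].

### API

Orientations are given as [roll, pitch, yaw] about the fixed x, y, z axes, in that order (R = Rz(yaw) Ry(pitch) Rx(roll)).
In Python, from plant import bot gives the robot as it stands. The module is installed in compiled form; this text tells all that it offers.
- The arm moves only by the tool move_arm, never from a script. Its argument "deltas" is a list of rows, each an object of numbers: "x", "y", "z": the shift along the tool's x, y, z each as a share of 40 mm, from -1 to 1; "roll": the turn about the tool's x as a share of 4 degrees, from -1 to 1. A call has 1 to 20 rows; each row shifts and turns the commanded pose from where the row before left it, along the tool's axes as they then stand; what a row does not reach is not made up. A row lasts 1/12 s, in which the tool goes at most 41.7 mm and 7.16 degrees, less where a joint would pass 70% of its speed; a pose out of reach is approached as far as the arm can. A call with a number of a shift or a turn outside -1 to 1 is refused whole. A call with a gripper value outside its range is refused whole. "grip" is the opening, from 0 (shut) to 1 (fully open), set as the call begins (left out, the last holds). The fingers move at their own pace and stop on an object; the grip force is fixed at half the most. Time passes only in rows, so rows that do not move let the fingers close. It gives the time, the measured TCP pose, the force and the opening at its end, in the units of the state.
- bot.get_obs(): the state, without advancing time (a new reading comes with each control period).
- bot.capture(name): name is "scene" or "top" or "wrist"; returns the picture (384x512x3 uint8, red, green, blue); there is no depth.
- bot.camera_model(name): a dict with "fovy" (degrees; the focal length in pixels is half the picture's height over the tangent of half this angle, whatever the lens; pixels are square), "cx", "cy" (the principal point, pixels), "dist_coeffs" ([k1, k2, p1, p2, k3] as OpenCV has them; the pictures are not rectified), "R" (3x3) and "t" (3): a world point X has camera coordinates R X + t; the wrist camera has in their place "hand_eye" (4x4, takes a point from camera to tool coordinates, whose origin is the TCP and whose axes are the tool frame's). Camera axes: x right, y down, z forward; pixel columns grow to the right and rows downward; lengths in mm; the calibration is good to about 2 mm. A picture is of the moment at which its call begins: read the wrist's pose just before it. camera_model takes no time and is no camera call.
- bot.close_job(): hands the job in, once; it reports no verdict.
The state is a dict: "time": time; "joint_positions": joint angles; "dq": joint speeds; "tau": joint torques, N m; "tool_pos": TCP position; "tcp_rot": TCP orientation; "contact_force": force on the tool from outside, world axes, zero at the start; "moment": the same for the moment, N m; "grip_width": finger opening in mm.
Only numpy, scipy, OpenCV 4.12 (cv2) and the standard library are available. Lean on these libraries where they do the work, as an engineer would, in place of code of your own. Each camera call takes 0.05 s, during which the arm holds its last target. There are 200 camera calls.

### The job

The square trivet tile lies face down, cork up, on the counter beside the wooden serving board. Without picking it up, push it against the board's long edge until it tips up on that edge and flips over onto the board, then push it on until it lies flat and wholly on the board, cork down. Leave the mug, the jar and the spatula where they are.

Things in the scene. Friction and masses are not known exactly. Their poses are not given: they have to be found in the camera images.
- board: Wooden serving board, fixed: 260 mm (its x) by 200 mm (its y), 20 mm high, edges rounded 2 mm. Origin at the centre of its underside, on the counter (z = 0). The tile starts beyond the long edge at the board's y = -100 mm, 10 to 65 mm off; push along the board's +y, which is within 20 degrees of the world's +y.
- tile: Loose square ceramic trivet tile, 100 x 100 x 18 mm, about 0.24 kg. Origin at the centre of its glazed face, which starts on the counter; z points up at the start and must point down at the end; y starts within 18 degrees of the board's y. A fingertip low on its near border, pressing about 10 N, raises that border by friction. Past upright it can rest leaning on the board until pushed further.
- tile_center (a point): Centre of the tile plate, 11 mm above the glazed face. Layers from the counter up, at the start: raised panel 78 x 78 mm, 0 to 7 mm; plate 100 x 100 mm, 7 to 15 mm (so its border, 11 mm all round, is 7 mm clear of the counter); cork sheet 88 x 88 mm, 15 to 18 mm.
- tile_corner0 (a point): Corner of the tile plate at the tile's x = -50 mm, y = -50 mm, half-way through the plate (11 mm from the glazed face).
- tile_corner1 (a point): Corner of the tile plate at the tile's x = 50 mm, y = -50 mm, half-way through the plate (11 mm from the glazed face).
- tile_corner2 (a point): Corner of the tile plate at the tile's x = 50 mm, y = 50 mm, half-way through the plate (11 mm from the glazed face).
- tile_corner3 (a point): Corner of the tile plate at the tile's x = -50 mm, y = 50 mm, half-way through the plate (11 mm from the glazed face).
- mug: Mug, 90 mm tall, 76 mm across; origin at the centre of its foot. A bystander.
- jar: Small closed jar, 85 mm tall, 56 mm across; origin at the centre of its foot. A bystander.
- spatula: Kitchen spatula lying on the counter; origin near its middle. A bystander.
There are look-alikes about, which are no part of the job. What is meant by the tile is not blue, and is the smaller of those in its own colour.

How it is judged (in metres and radians):
On the way:
1. the tile is tipped up on edge against the board's near long edge (angle between tile's own z axis and vertical between 1.2 and 1.95 rad and y of tile_center in the frame of board between -0.15 and -0.05 m and height (world z) of tile_center below 0.085 m), for 0.05 s.
At the end, for the whole second after the job is handed in: The tile lies cork down and flat (within 5 degrees) on the serving board, at rest, all four corners over the board (at most 3 mm beyond its edges) (angle between tile's own z axis and vertical above 3.05 rad and height (world z) of tile_center between 0.023 and 0.034 m and linear speed of tile below 0.02 m/s and x of tile_corner0 in the frame of board between -0.133 and 0.133 m and y of tile_corner0 in the frame of board between -0.103 and 0.103 m and x of tile_corner1 in the frame of board between -0.133 and 0.133 m and y of tile_corner1 in the frame of board between -0.103 and 0.103 m and x of tile_corner2 in the frame of board between -0.133 and 0.133 m and y of tile_corner2 in the frame of board between -0.103 and 0.103 m and x of tile_corner3 in the frame of board between -0.133 and 0.133 m and y of tile_corner3 in the frame of board between -0.103 and 0.103 m); the robot touches nothing.
It fails at once if the tile is lifted or carried: all four corners more than 55 mm above the counter (height (world z) of each of tile_corner0, tile_corner1, tile_corner2, tile_corner3 above 0.055 m).
It fails at once if the mug is disturbed (moved more than 20 mm) (distance of mug from where it was at the start of the episode above 0.02 m).
It fails at once if the jar is disturbed (moved more than 20 mm) (distance of jar from where it was at the start of the episode above 0.02 m).
It fails at once if the spatula is disturbed (moved more than 20 mm) (distance of spatula from where it was at the start of the episode above 0.02 m).
It also fails if it takes over 61 s, if anything falls off the work surface, if the arm or the gripper's body presses on something with over 40 N, if the wrist force passes 120 N, or if a joint passes its speed limit or range.

## Working session

There is one attempt and no reset: what is moved stays moved. The work goes in short steps, Python scripts to look and compute and a tool call to move; the robot and the scene stay as the last step left them, time stands still between calls to the robot, and variables do not carry over. Pictures are saved under pics/ and viewed, about 8 in all and at most 12, crops included, and the job is handed in when it is done.

Besides the shell and the picture viewer there is one more tool, called after "Request:" as name(argument=value, ...) on one line, values as JSON. move_arm: Moves the arm, as the interface text tells. Its arguments: {"type":"object","properties":{"deltas":{"type":"array","items":{"type":"object","properties":{"x":{"type":"number"},"y":{"type":"number"},"z":{"type":"number"},"roll":{"type":"number"}}}},"grip":{"type":"number"}},"required":["deltas"]}

```bash
mkdir -p pics; python3 - <<'E'
from plant import bot
import cv2
print(bot.get_obs(), bot.nose_length)
for n in("scene","top"):
    cv2.imwrite(f"pics/{n}0.png",bot.capture(n)[:,:,::-1]); print(bot.camera_model(n))
print(bot.camera_model("wrist"))
E
```

```text
{'time': 0.0, 'joint_positions': array([-1.28303974e+00,  3.42731606e-01,  1.52504150e+00,  1.43427372e-05,
        1.27539583e+00, -1.46013117e-01]), 'dq': array([ 0.00035529, -0.00123017, -0.00012626,  0.0008468 , -0.00077625,
        0.00060372]), 'tau': array([-1.68576635e-04, -4.31240201e+01, -2.44218206e+01,  7.17753125e-02,
        5.59608615e-02, -1.60040913e-04]), 'tool_pos': array([ 220.56359135, -476.00354483,  251.03178167]), 'tcp_rot': array([-1.72551003,  1.56921999,  1.84984814]), 'contact_force': array([-0.31296117,  0.56503315, -0.38861588]), 'moment': array([-0.03744638, -0.01486157,  0.06674172]), 'grip_width': 91.6639302074674} 25.0
{'fovy': 54.78789546350879, 'cx': 260.9786040775743, 'cy': 196.5938083545844, 'dist_coeffs': array([-0.11844486,  0.        ,  0.        ,  0.        ,  0.        ]), 'R': array([[ 0.41359899,  0.91014   , -0.02410508],
       [ 0.46385801, -0.23342727, -0.85460368],
       [-0.78343578,  0.34228188, -0.51872101]]), 't': array([ -53.85893552, -210.66193115, 1475.49630129])}
{'fovy': 54.87323474648006, 'cx': 248.24672937421468, 'cy': 196.92583668179356, 'dist_coeffs': array([-0.01067886,  0.        ,  0.        ,  0.        ,  0.        ]), 'R': array([[ 0.02648572, -0.99962615,  0.0067868 ],
       [-0.99030602, -0.02716363, -0.13622089],
       [ 0.13635432, -0.0031131 , -0.99065524]]), 't': array([-156.35496222,  511.67196689,  933.46798297])}
{'fovy': 58.70379681336262, 'cx': 261.4947480928583, 'cy': 190.44924556898323, 'dist_coeffs': array([-0.00216171,  0.        ,  0.        ,  0.        ,  0.        ]), 'hand_eye': array([[-2.40442974e-04, -2.74960857e-01,  9.61455391e-01,
        -1.32512235e+02],
       [ 9.99999938e-01, -3.11617744e-04,  1.60964595e-04,
         2.27788961e-01],
       [ 2.55347597e-04,  9.61455371e-01,  2.74960915e-01,
        -7.46194653e+01],
       [ 0.00000000e+00,  0.00000000e+00,  0.00000000e+00,
         1.00000000e+00]])}
```

View pics/top0.png

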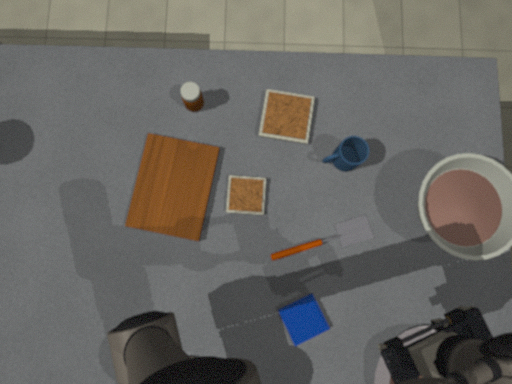

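View pics/scene0.png

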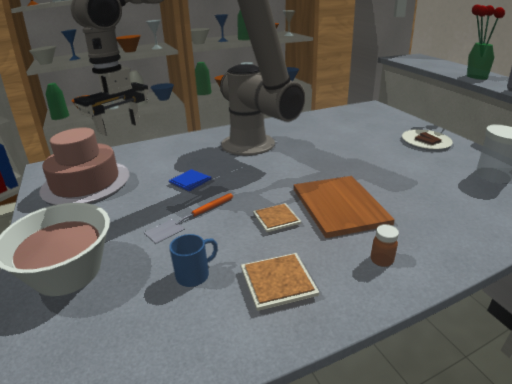

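The top view shows the target (the smaller white and cork tile) at about (246,195), the board at (175,187), the spatula at (300,248), the mug at (350,153) and the jar at (192,97). I'll enlarge the region to read the corners.

```bash
python3 - <<'E'
import cv2
im=cv2.imread("pics/top0.png")[120:270,115:315]
cv2.imwrite("pics/c1.png",cv2.resize(im,None,fx=4,fy=4,interpolation=cv2.INTER_CUBIC))
E
```

```text
(no output)
```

View pics/c1.png

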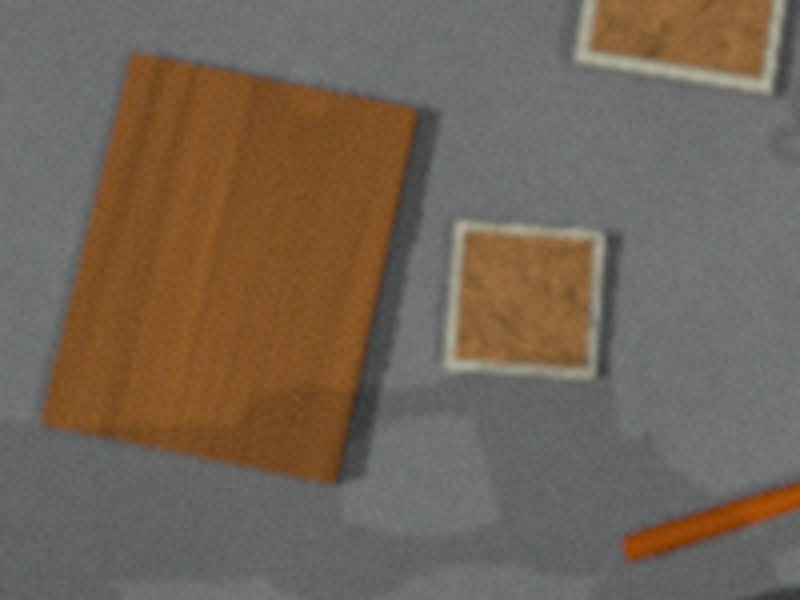

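Crop corners, clockwise from top left: board (132,53), (417,105), (337,485), (41,425); tile (456,221), (606,231), (598,379), (445,369).

```bash
cat > h.py <<'E'
import numpy as np, cv2
from plant import bot
from scipy.spatial.transform import Rotation as Ro
def ray(n,px,z):
    m=bot.camera_model(n); f=192/np.tan(np.radians(m['fovy']/2))
    K=np.array([[f,0,m['cx']],[0,f,m['cy']],[0,0,1]])
    u=cv2.undistortPoints(np.float64(px).reshape(-1,1,2),K,m['dist_coeffs'])[:,0]
    d=np.c_[u,np.ones(len(u))]
    if n=="wrist":
        o=bot.get_obs(); Rt=Ro.from_euler('xyz',o['tcp_rot']).as_matrix()
        H=m['hand_eye']; d=d@(Rt@H[:3,:3]).T; c=o['tool_pos']+Rt@H[:3,3]
    else:
        d=d@m['R']; c=-m['R'].T@m['t']
    return c+d*((z-c[2])/d[:,2])[:,None]
E
python3 - <<'E'
from h import *
o=np.array([115,120]); g=lambda p:(np.array(p)+.5)/4-.5+o
for n,p,z in(("board",[(132,53),(417,105),(337,485),(41,425)],20),("tile",[(456,221),(606,231),(598,379),(445,369)],15),("spat",[(625,545),(632,560),(800,495)],10)):
    P=ray("top",g(p),z); print(n,P.round(1).tolist(),P.mean(0).round(1))
    if len(P)==4:
        e=np.roll(P,-1,0)-P; print(np.linalg.norm(e,axis=1).round(1),np.degrees(np.arctan2(e[:,1],e[:,0])).round(1))
o=bot.get_obs(); print(Ro.from_euler('xyz',o['tcp_rot']).as_matrix().round(3))
E
```

```text
board [[686.5, 136.3, 20.0], [655.4, -59.2, 20.0], [398.2, -16.4, 20.0], [432.1, 180.0, 20.0]] [543.   60.2  20. ]
[197.9 260.8 199.3 258.1] [-99.  170.6  80.2  -9.7]
tile [[577.1, -88.1, 15.0], [573.1, -189.4, 15.0], [472.9, -186.0, 15.0], [476.8, -84.1, 15.0]] [ 524.9 -136.9   15. ]
[101.4 100.3 102.  100.4] [-92.3 178.1  87.8  -2.2]
spat [[364.2, -206.3, 10.0], [354.5, -211.1, 10.0], [399.9, -321.6, 10.0]] [ 372.9 -246.4   10. ]
[[-0.     0.42  -0.907]
 [ 0.001 -0.907 -0.42 ]
 [-1.    -0.001 -0.   ]]
```

Request:
move_arm(deltas=[{"roll":-1},{"roll":-1},{"roll":-1},{"roll":-1},{"roll":-1},{"roll":-1},{"roll":-1},{"roll":-1},{"roll":-1},{"roll":-1},{"roll":-1},{"roll":-1},{"roll":-1},{"roll":-0.93}], grip=0)

```text
$.deltas[0]: bad value
```

Request:
move_arm(deltas=[{"x":0.2,"y":0.45,"z":-0.55},{"x":0.2,"y":0.45,"z":-0.55},{"x":0.2,"y":0.45,"z":-0.55},{"x":0.2,"y":0.45,"z":-0.55},{"x":0.2,"y":0.45,"z":-0.55},{"x":0.2,"y":0.45,"z":-0.55},{"x":0.2,"y":0.45,"z":-0.55},{"x":0.2,"y":0.45,"z":-0.55},{"x":0.2,"y":0.45,"z":-0.55},{"x":0.2,"y":0.45,"z":-0.55},{"x":0.2,"y":0.45,"z":-0.55},{"x":0.2,"y":0.45,"z":-0.55},{"x":0.2,"y":0.45,"z":-0.55},{"y":0.25,"z":-0.5}])

```text
$.deltas[0]: bad value
```

```bash
cat >> h.py <<'E'
C=np.array([543,60.2]); a=np.radians(-9.5); e=np.array([np.cos(a),np.sin(a)]); u=np.array([-np.sin(a),np.cos(a)])
def st():
    o=bot.get_obs(); p=o['tool_pos'][:2]-C; f=o['contact_force']
    print("t",round(o['time'],2),"xb,yb,ztip",(p@e).round(1),(p@u).round(1),(o['tool_pos'][2]-25).round(1),"F e,u,z",(f[:2]@e).round(1),(f[:2]@u).round(1),f[2].round(1))
    return o
E
python3 - <<'E'
from h import *
o=st(); print(Ro.from_euler('xyz',o['tcp_rot']).as_matrix().round(3),o['grip_width'],e,u,o['joint_positions'])
cv2.imwrite("pics/w1.png",bot.capture("wrist")[:,:,::-1])
E
```

```text
t 0.1 xb,yb,ztip -229.5 -582.1 226.1 F e,u,z -0.8 0.0 -0.2
[[-0.     0.42  -0.907]
 [ 0.001 -0.907 -0.42 ]
 [-1.    -0.001 -0.   ]] 92.05970561095886 [ 0.9862856  -0.16504761] [0.16504761 0.9862856 ] [-1.28300643e+00  3.42629973e-01  1.52488673e+00 -2.33987135e-05
  1.27540095e+00 -1.45983864e-01]
```

View pics/w1.png

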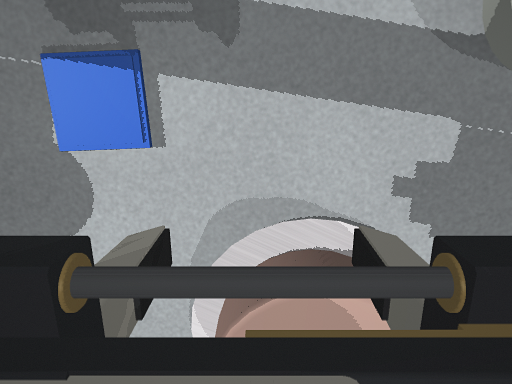

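The wrist view at the start shows only the blue tile at (95,100) and the cake between the fingers. The moves were refused, probably because each row needs all four numbers.

Request:
move_arm(deltas=[{"x":0,"y":0,"z":0,"roll":-1},{"x":0,"y":0,"z":0,"roll":-1},{"x":0,"y":0,"z":0,"roll":-1},{"x":0,"y":0,"z":0,"roll":-1},{"x":0,"y":0,"z":0,"roll":-1},{"x":0,"y":0,"z":0,"roll":-1},{"x":0,"y":0,"z":0,"roll":-1},{"x":0,"y":0,"z":0,"roll":-1},{"x":0,"y":0,"z":0,"roll":-1},{"x":0,"y":0,"z":0,"roll":-1},{"x":0,"y":0,"z":0,"roll":-1},{"x":0,"y":0,"z":0,"roll":-1},{"x":0,"y":0,"z":0,"roll":-1},{"x":0,"y":0,"z":0,"roll":-0.93}], grip=0)

```text
time: 1.32
tool_pos: [220.7, -476.2, 251.4]
tcp_rot: [-2.68, 1.57, 1.871]
contact_force: [0.4, -0.3, 0.2]
grip_width: 3.3
```

```bash
python3 - <<'E'
from h import *
o=st(); print(Ro.from_euler('xyz',o['tcp_rot']).as_matrix().round(3),o['grip_width'])
E
```

```text
t 1.32 xb,yb,ztip -229.4 -582.3 226.4 F e,u,z 0.5 -0.2 0.2
[[-0.     0.987 -0.16 ]
 [ 0.001 -0.16  -0.987]
 [-1.    -0.    -0.001]] 3.3448366037801267
```

Request:
move_arm(deltas=[{"x":0.2,"y":0.45,"z":-0.55,"roll":0},{"x":0.2,"y":0.45,"z":-0.55,"roll":0},{"x":0.2,"y":0.45,"z":-0.55,"roll":0},{"x":0.2,"y":0.45,"z":-0.55,"roll":0},{"x":0.2,"y":0.45,"z":-0.55,"roll":0},{"x":0.2,"y":0.45,"z":-0.55,"roll":0},{"x":0.2,"y":0.45,"z":-0.55,"roll":0},{"x":0.2,"y":0.45,"z":-0.55,"roll":0},{"x":0.2,"y":0.45,"z":-0.55,"roll":0},{"x":0.2,"y":0.45,"z":-0.55,"roll":0},{"x":0.2,"y":0.45,"z":-0.55,"roll":0},{"x":0.2,"y":0.45,"z":-0.55,"roll":0},{"x":0.2,"y":0.45,"z":-0.55,"roll":0},{"x":0,"y":0.25,"z":-0.5,"roll":0},{"x":0,"y":0,"z":0,"roll":0},{"x":0,"y":0,"z":0,"roll":0}])

```text
time: 2.65
tool_pos: [511.8, -213.5, 147.2]
tcp_rot: [-1.677, 1.57, 2.873]
contact_force: [0.3, -0.0, 0.5]
grip_width: 0.5
```

```bash
python3 - <<'E'
from h import *
o=st(); print(Ro.from_euler('xyz',o['tcp_rot']).as_matrix().round(3),o['grip_width'],o['joint_positions'])
cv2.imwrite("pics/w2.png",bot.capture("wrist")[:,:,::-1])
E
```

```text
t 2.65 xb,yb,ztip 14.4 -275.1 122.2 F e,u,z 0.3 0.0 0.5
[[-0.001  0.987 -0.161]
 [ 0.    -0.161 -0.987]
 [-1.    -0.001 -0.   ]] 0.47350659055863004 [-5.33264546e-01  4.98252198e-01  1.58693561e+00 -2.88737244e-04
  1.05733166e+00 -3.71131745e-01]
```

View pics/w2.png

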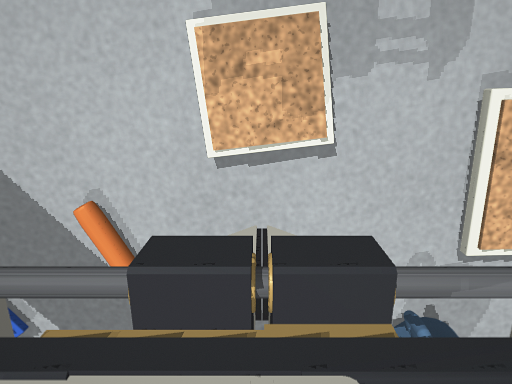

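The wrist view shows the tile ahead of the closed fingers (near corners at (209,157) and (335,146)), clear of them, with the spatula handle at (100,230) to the left. This agrees with the top camera, so I'll lower and push.

Request:
move_arm(deltas=[{"x":0.5,"y":0,"z":0,"roll":0},{"x":0.5,"y":0,"z":0,"roll":0},{"x":0.5,"y":0,"z":0,"roll":0},{"x":0.5,"y":0,"z":0,"roll":0},{"x":0.5,"y":0,"z":0,"roll":0},{"x":0.4,"y":0,"z":0,"roll":0},{"x":0,"y":0,"z":0,"roll":0},{"x":0,"y":0,"z":-0.1,"roll":0},{"x":0,"y":0,"z":-0.1,"roll":0},{"x":0,"y":0,"z":-0.1,"roll":0},{"x":0,"y":0,"z":-0.1,"roll":0},{"x":0,"y":0,"z":-0.1,"roll":0},{"x":0,"y":0,"z":-0.1,"roll":0},{"x":0,"y":0,"z":-0.1,"roll":0}])

```text
time: 3.87
tool_pos: [516.6, -187.0, 32.4]
tcp_rot: [0.913, 1.569, -0.822]
contact_force: [-0.8, -3.1, 3.4]
grip_width: 0.6
```

```bash
python3 - <<'E'
from h import *
o=st()
E
```

```text
t 3.87 xb,yb,ztip 14.8 -248.1 7.4 F e,u,z -0.3 -3.2 3.4
```

Request:
move_arm(deltas=[{"x":0,"y":0,"z":0.05,"roll":0},{"x":0.05,"y":0,"z":0.05,"roll":0},{"x":0.03,"y":0,"z":0,"roll":0},{"x":0,"y":0,"z":0,"roll":0}])

```text
time: 4.2
tool_pos: [515.1, -190.8, 28.0]
tcp_rot: [-1.983, 1.57, 2.565]
contact_force: [-0.8, 0.6, 0.2]
grip_width: 0.5
```

```bash
python3 - <<'E'
from h import *
o=st()
E
```

```text
t 4.2 xb,yb,ztip 13.9 -252.2 3.0 F e,u,z -0.9 0.5 0.2
```

Request:
move_arm(deltas=[{"x":0,"y":0,"z":-0.1,"roll":0},{"x":0,"y":0,"z":-0.1,"roll":0},{"x":0,"y":0,"z":-0.1,"roll":0},{"x":0,"y":0,"z":-0.1,"roll":0},{"x":0,"y":0,"z":-0.1,"roll":0},{"x":0,"y":0,"z":-0.1,"roll":0},{"x":0,"y":0,"z":-0.1,"roll":0},{"x":0,"y":0,"z":-0.1,"roll":0}])

```text
time: 4.87
tool_pos: [520.8, -158.8, 28.6]
tcp_rot: [1.045, 1.571, -0.691]
contact_force: [-0.8, -0.4, 0.1]
grip_width: 0.7
```

```bash
python3 - <<'E'
from h import *
o=st()
E
```

```text
t 4.87 xb,yb,ztip 14.3 -219.7 3.6 F e,u,z -0.8 -0.5 0.1
```

Request:
move_arm(deltas=[{"x":0,"y":0,"z":-0.06,"roll":0},{"x":0,"y":0,"z":-0.06,"roll":0},{"x":0,"y":0,"z":-0.06,"roll":0},{"x":0,"y":0,"z":-0.06,"roll":0},{"x":0,"y":0,"z":0,"roll":0}])

```text
time: 5.28
tool_pos: [522.3, -149.3, 28.6]
tcp_rot: [2.466, 1.571, 0.731]
contact_force: [0.1, 0.7, -0.7]
grip_width: 0.5
```

```bash
python3 - <<'E'
from h import *
o=st()
cv2.imwrite("pics/w3.png",bot.capture("wrist")[:,:,::-1])
E
```

```text
t 5.28 xb,yb,ztip 14.2 -210.1 3.6 F e,u,z 0.0 0.7 -0.7
```

View pics/w3.png

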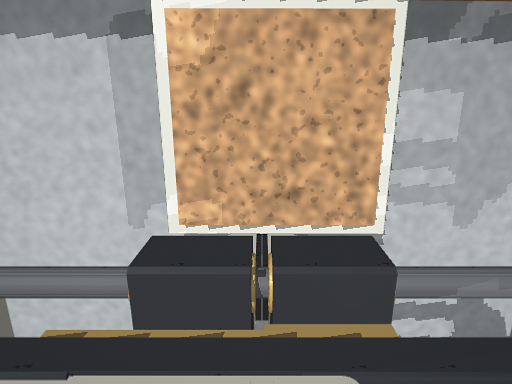

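The tile is square to the fingers (near edge from (170,234) to (384,232)) and the board is not in view. I'll go on to contact.

Request:
move_arm(deltas=[{"x":0,"y":0,"z":-0.04,"roll":0},{"x":0,"y":0,"z":-0.04,"roll":0},{"x":0,"y":0,"z":-0.04,"roll":0}])

```text
time: 5.58
tool_pos: [522.0, -147.6, 28.6]
tcp_rot: [-0.298, 1.566, -2.032]
contact_force: [-9.5, -21.2, 0.7]
grip_width: 0.6
```

Request:
move_arm(deltas=[{"x":0,"y":0,"z":-0.04,"roll":0},{"x":0,"y":0,"z":-0.04,"roll":0}])

```text
time: 5.75
tool_pos: [522.1, -147.3, 28.7]
tcp_rot: [-0.137, 1.563, -1.871]
contact_force: [-14.0, -35.4, -0.6]
grip_width: 0.2
```

```bash
python3 - <<'E'
from h import *
o=st()
E
```

```text
t 5.75 xb,yb,ztip 13.6 -208.1 3.7 F e,u,z -8.0 -37.2 -0.6
```

Request:
move_arm(deltas=[{"x":0,"y":0,"z":0.1,"roll":0},{"x":0.05,"y":0,"z":0,"roll":0},{"x":0,"y":0,"z":-0.03,"roll":0},{"x":0,"y":0,"z":-0.03,"roll":0},{"x":0,"y":0,"z":0,"roll":0}])

```text
time: 6.17
tool_pos: [523.0, -147.7, 27.0]
tcp_rot: [0.214, 1.565, -1.521]
contact_force: [-6.5, -22.7, 1.0]
grip_width: 0.3
```

```bash
python3 - <<'E'
from h import *
o=st()
E
```

```text
t 6.17 xb,yb,ztip 14.6 -208.4 2.0 F e,u,z -2.7 -23.4 1.0
```

Request:
move_arm(deltas=[{"x":-0.05,"y":0,"z":0,"roll":0},{"x":-0.05,"y":0,"z":0,"roll":0},{"x":-0.05,"y":0,"z":0,"roll":0},{"x":-0.05,"y":0,"z":0,"roll":0}])

```text
time: 6.5
tool_pos: [523.1, -147.6, 34.9]
tcp_rot: [0.235, 1.565, -1.5]
contact_force: [-5.5, -20.7, -0.6]
grip_width: 0.6
```

```bash
python3 - <<'E'
from h import *
o=st()
cv2.imwrite("pics/w4.png",bot.capture("wrist")[:,:,::-1])
E
```

```text
t 6.5 xb,yb,ztip 14.7 -208.3 9.9 F e,u,z -2.0 -21.3 -0.6
```

View pics/w4.png

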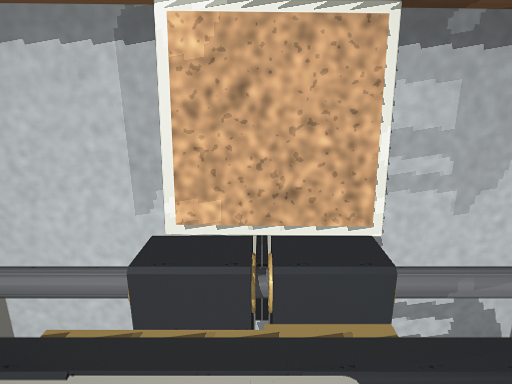

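The camera rose 8 mm but the near edge still spans (164,234) to (380,234), so that border has come up with the finger. The board edge now shows in row 3. I'll continue along the arc.

Request:
move_arm(deltas=[{"x":-0.075,"y":0,"z":-0.008,"roll":0},{"x":-0.075,"y":0,"z":-0.01,"roll":0},{"x":-0.075,"y":0,"z":-0.012,"roll":0},{"x":-0.075,"y":0,"z":-0.014,"roll":0}])

```text
time: 6.88
tool_pos: [523.4, -146.4, 47.3]
tcp_rot: [0.244, 1.564, -1.491]
contact_force: [-6.5, -23.3, 2.7]
grip_width: 0.5
```

```bash
python3 - <<'E'
from h import *
o=st()
E
```

```text
t 6.88 xb,yb,ztip 14.8 -207.0 22.3 F e,u,z -2.6 -24.1 2.7
```

Request:
move_arm(deltas=[{"x":-0.075,"y":0,"z":-0.016,"roll":0},{"x":-0.075,"y":0,"z":-0.018,"roll":0},{"x":-0.075,"y":0,"z":-0.021,"roll":0},{"x":-0.075,"y":0,"z":-0.024,"roll":0}])

```text
time: 7.22
tool_pos: [524.0, -143.7, 59.7]
tcp_rot: [0.281, 1.563, -1.453]
contact_force: [-8.7, -24.8, 5.5]
grip_width: 0.4
```

```bash
python3 - <<'E'
from h import *
o=st()
cv2.imwrite("pics/s5.png",cv2.resize(bot.capture("scene")[150:280,200:420,::-1],None,fx=3,fy=3,interpolation=cv2.INTER_CUBIC))
E
```

```text
t 7.22 xb,yb,ztip 14.9 -204.3 34.7 F e,u,z -4.5 -25.9 5.5
```

View pics/s5.png

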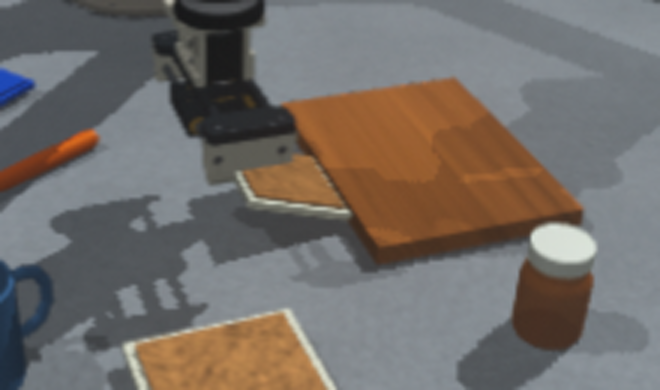

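The tile is tilting up between the finger and the board edge (near edge at (240,175) in the crop), and all bystanders are in place. I'll continue.

Request:
move_arm(deltas=[{"x":-0.075,"y":0,"z":-0.026,"roll":0},{"x":-0.075,"y":0,"z":-0.028,"roll":0},{"x":-0.075,"y":0,"z":-0.03,"roll":0},{"x":-0.075,"y":0,"z":-0.033,"roll":0}])

```text
time: 7.6
tool_pos: [524.9, -139.4, 72.3]
tcp_rot: [0.33, 1.562, -1.405]
contact_force: [-8.6, -24.4, 9.7]
grip_width: 0.7
```

```bash
python3 - <<'E'
from h import *
o=st()
E
```

```text
t 7.6 xb,yb,ztip 15.1 -199.8 47.3 F e,u,z -4.4 -25.5 9.7
```

Request:
move_arm(deltas=[{"x":-0.075,"y":0,"z":-0.038,"roll":0},{"x":-0.075,"y":0,"z":-0.041,"roll":0},{"x":-0.075,"y":0,"z":-0.044,"roll":0},{"x":-0.075,"y":0,"z":-0.048,"roll":0}])

```text
time: 7.93
tool_pos: [526.2, -132.9, 84.9]
tcp_rot: [0.383, 1.561, -1.352]
contact_force: [-11.4, -24.1, 13.5]
grip_width: 0.2
```

```bash
python3 - <<'E'
from h import *
o=st()
E
```

```text
t 7.93 xb,yb,ztip 15.3 -193.2 59.9 F e,u,z -7.3 -25.6 13.5
```

Request:
move_arm(deltas=[{"x":-0.075,"y":0,"z":-0.05,"roll":0},{"x":-0.075,"y":0,"z":-0.055,"roll":0},{"x":-0.075,"y":0,"z":-0.06,"roll":0},{"x":-0.075,"y":0,"z":-0.068,"roll":0}])

```text
time: 8.27
tool_pos: [528.4, -120.4, 96.2]
tcp_rot: [0.786, 1.565, -0.949]
contact_force: [-1.7, -9.3, 7.5]
grip_width: 0.5
```

```bash
python3 - <<'E'
from h import *
o=st()
E
```

```text
t 8.27 xb,yb,ztip 15.5 -180.6 71.2 F e,u,z -0.1 -9.4 7.5
```

Request:
move_arm(deltas=[{"x":-0.065,"y":0,"z":-0.07,"roll":0},{"x":-0.065,"y":0,"z":-0.075,"roll":0},{"x":-0.06,"y":0,"z":-0.08,"roll":0},{"x":-0.06,"y":0,"z":-0.085,"roll":0}])

```text
time: 8.6
tool_pos: [529.5, -105.3, 104.6]
tcp_rot: [-2.528, 1.57, 2.019]
contact_force: [0.4, -0.5, -0.1]
grip_width: -0.2
```

```bash
python3 - <<'E'
from h import *
o=st()
E
```

```text
t 8.6 xb,yb,ztip 14.0 -165.4 79.6 F e,u,z 0.5 -0.5 -0.1
```

```bash
python3 - <<'E'
from h import *
cv2.imwrite("pics/s6.png",cv2.resize(bot.capture("scene")[130:270,200:400,::-1],None,fx=4,fy=4,interpolation=cv2.INTER_CUBIC))
st()
E
```

```text
t 8.65 xb,yb,ztip 14.1 -164.8 79.9 F e,u,z 0.8 -0.6 1.0
```

View pics/s6.png

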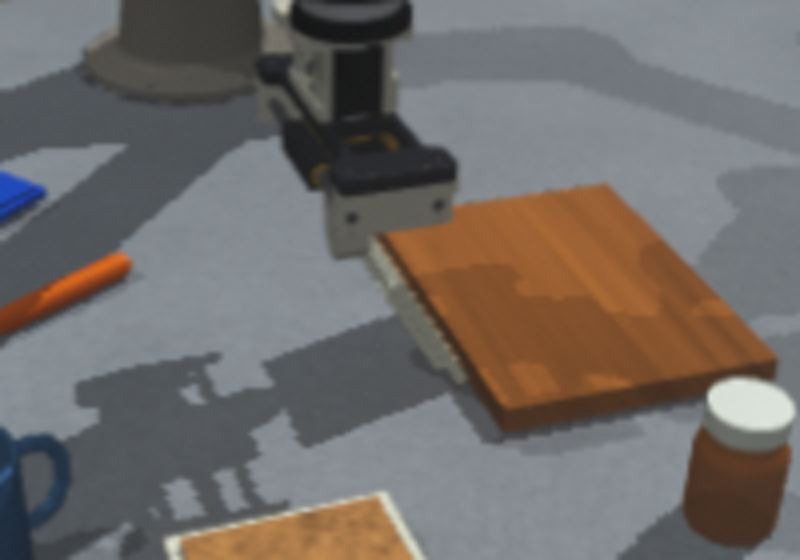

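Seen edge-on, as expected at about 60° for this camera, the tile shows as a thin pale strip from (370,240) to (460,380) and is resting on the finger. I'll push on through upright.

Request:
move_arm(deltas=[{"x":-0.04,"y":0,"z":-0.075,"roll":0},{"x":-0.04,"y":0,"z":-0.075,"roll":0},{"x":-0.035,"y":0,"z":-0.075,"roll":0},{"x":-0.03,"y":0,"z":-0.075,"roll":0},{"x":-0.03,"y":0,"z":-0.075,"roll":0},{"x":-0.02,"y":0,"z":-0.075,"roll":0}])

```text
time: 9.15
tool_pos: [532.5, -87.6, 112.4]
tcp_rot: [-1.809, 1.571, 2.739]
contact_force: [-0.0, -1.3, 0.7]
grip_width: 0.3
```

```bash
python3 - <<'E'
from h import *
o=st()
E
```

```text
t 9.15 xb,yb,ztip 14.0 -147.6 87.4 F e,u,z 0.2 -1.3 0.7
```

Request:
move_arm(deltas=[{"x":-0.02,"y":0,"z":-0.075,"roll":0},{"x":-0.02,"y":0,"z":-0.075,"roll":0},{"x":0,"y":0,"z":-0.075,"roll":0},{"x":0,"y":0,"z":-0.075,"roll":0},{"x":0,"y":0,"z":-0.075,"roll":0},{"x":0,"y":0,"z":-0.075,"roll":0}])

```text
time: 9.65
tool_pos: [535.4, -69.9, 113.8]
tcp_rot: [-1.607, 1.571, 2.941]
contact_force: [-0.7, -0.6, 0.7]
grip_width: 0.7
```

```bash
python3 - <<'E'
from h import *
o=st()
E
```

```text
t 9.65 xb,yb,ztip 14.0 -129.6 88.8 F e,u,z -0.6 -0.7 0.7
```

Request:
move_arm(deltas=[{"x":0,"y":0,"z":-0.06,"roll":0},{"x":0,"y":0,"z":-0.06,"roll":0},{"x":0,"y":0,"z":-0.06,"roll":0},{"x":0,"y":0,"z":-0.06,"roll":0},{"x":0,"y":0,"z":0,"roll":0}])

```text
time: 10.07
tool_pos: [537.2, -60.6, 114.3]
tcp_rot: [1.149, 1.57, -0.585]
contact_force: [-1.7, 0.4, 4.1]
grip_width: 0.6
```

```bash
python3 - <<'E'
from h import *
st()
cv2.imwrite("pics/s7.png",np.hstack([cv2.resize(bot.capture(n)[r][:,:,::-1],(400,300),interpolation=cv2.INTER_CUBIC) for n,r in(("scene",np.s_[120:270,200:400]),("wrist",np.s_[:,:]))]))
E
```

```text
t 10.07 xb,yb,ztip 14.2 -120.1 89.3 F e,u,z -1.7 0.1 4.1
```

View pics/s7.png

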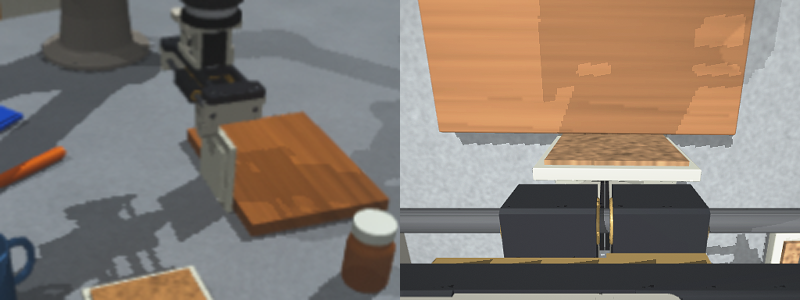

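The tile is nearly upright against the board's near edge: left panel, white slab at (218,165); right panel, top edge at row 173. I'll raise the finger slightly off the panel lip and push it over.

Request:
move_arm(deltas=[{"x":-0.08,"y":0,"z":0,"roll":0},{"x":0,"y":0,"z":-0.06,"roll":0},{"x":0,"y":0,"z":-0.06,"roll":0},{"x":0,"y":0,"z":-0.06,"roll":0},{"x":0,"y":0,"z":-0.06,"roll":0},{"x":0,"y":0,"z":-0.06,"roll":0},{"x":0,"y":0,"z":-0.06,"roll":0}])

```text
time: 10.75
tool_pos: [539.3, -46.2, 116.9]
tcp_rot: [-1.505, 1.57, 3.043]
contact_force: [-0.2, 0.2, -0.0]
grip_width: 0.3
```

```bash
python3 - <<'E'
from h import *
o=st()
E
```

```text
t 10.75 xb,yb,ztip 13.9 -105.6 91.9 F e,u,z -0.3 0.2 -0.0
```

Request:
move_arm(deltas=[{"x":0,"y":0,"z":-0.06,"roll":0},{"x":0,"y":0,"z":-0.06,"roll":0},{"x":0.02,"y":0,"z":-0.06,"roll":0},{"x":0.02,"y":0,"z":-0.06,"roll":0},{"x":0.02,"y":0,"z":-0.06,"roll":0},{"x":0.02,"y":0,"z":-0.06,"roll":0}])

```text
time: 11.25
tool_pos: [541.8, -32.2, 113.8]
tcp_rot: [0.153, 1.571, -1.583]
contact_force: [-0.7, 0.2, -0.1]
grip_width: 0.6
```

```bash
python3 - <<'E'
from h import *
o=st()
E
```

```text
t 11.25 xb,yb,ztip 14.0 -91.3 88.8 F e,u,z -0.7 0.0 -0.1
```

```bash
python3 - <<'E'
from h import *
st()
cv2.imwrite("pics/s8.png",np.hstack([cv2.resize(bot.capture(n)[r][:,:,::-1],(400,300),interpolation=cv2.INTER_CUBIC) for n,r in(("scene",np.s_[120:270,200:400]),("wrist",np.s_[:,:]))]))
E
```

```text
t 11.25 xb,yb,ztip 14.0 -91.3 88.8 F e,u,z -0.7 0.0 -0.1
```

View pics/s8.png

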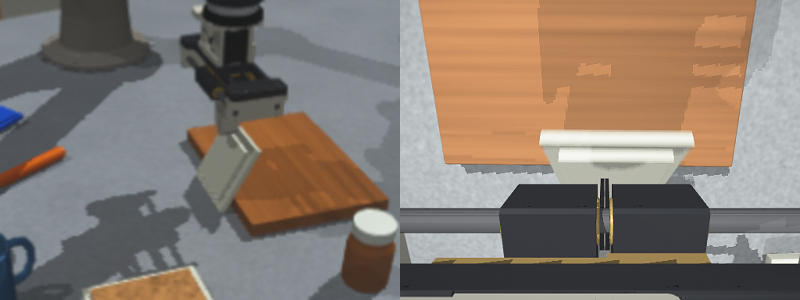

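The tile is now leaning past upright on the board edge with its glaze up (left panel (230,168), right panel top edge at row 135). I'll push it on forward and down.

Request:
move_arm(deltas=[{"x":0.03,"y":0,"z":-0.08,"roll":0},{"x":0.03,"y":0,"z":-0.08,"roll":0},{"x":0.03,"y":0,"z":-0.08,"roll":0},{"x":0.03,"y":0,"z":-0.08,"roll":0},{"x":0.03,"y":0,"z":-0.08,"roll":0},{"x":0.03,"y":0,"z":-0.08,"roll":0}])

```text
time: 11.85
tool_pos: [544.9, -13.1, 106.6]
tcp_rot: [-0.691, 1.571, -2.426]
contact_force: [0.9, 0.5, -0.2]
grip_width: 0.4
```

```bash
python3 - <<'E'
from h import *
o=st()
E
```

```text
t 11.85 xb,yb,ztip 14.0 -72.0 81.6 F e,u,z 0.8 0.6 -0.2
```

Request:
move_arm(deltas=[{"x":0.05,"y":0,"z":-0.06,"roll":0},{"x":0.05,"y":0,"z":-0.06,"roll":0},{"x":0.05,"y":0,"z":-0.06,"roll":0},{"x":0.05,"y":0,"z":-0.06,"roll":0}])

```text
time: 12.18
tool_pos: [546.4, -3.8, 98.5]
tcp_rot: [-0.683, 1.571, -2.419]
contact_force: [-0.3, -0.4, 0.6]
grip_width: 0.1
```

```bash
python3 - <<'E'
from h import *
o=st()
E
```

```text
t 12.18 xb,yb,ztip 14.0 -62.6 73.5 F e,u,z -0.2 -0.4 0.6
```

Request:
move_arm(deltas=[{"x":0.07,"y":0,"z":-0.06,"roll":0},{"x":0.07,"y":0,"z":-0.06,"roll":0},{"x":0.07,"y":0,"z":-0.06,"roll":0},{"x":0.07,"y":0,"z":-0.06,"roll":0}])

```text
time: 12.52
tool_pos: [548.0, 5.7, 87.2]
tcp_rot: [-0.958, 1.571, -2.693]
contact_force: [0.5, 0.2, 0.2]
grip_width: 0.3
```

```bash
python3 - <<'E'
from h import *
o=st()
E
```

```text
t 12.52 xb,yb,ztip 13.9 -52.9 62.2 F e,u,z 0.5 0.3 0.2
```

Request:
move_arm(deltas=[{"x":0.07,"y":0,"z":-0.06,"roll":0},{"x":0.07,"y":0,"z":-0.06,"roll":0},{"x":0.07,"y":0,"z":-0.06,"roll":0}])

```text
time: 12.77
tool_pos: [549.2, 12.8, 78.8]
tcp_rot: [-0.374, 1.571, -2.11]
contact_force: [-0.1, -0.7, -0.1]
grip_width: 0.2
```

```bash
python3 - <<'E'
from h import *
o=st()
im=[bot.capture(n) for n in("scene","wrist")]
cv2.imwrite("pics/s9.png",np.hstack([cv2.resize(m[r][:,:,::-1],(400,300),interpolation=cv2.INTER_CUBIC) for m,r in zip(im,(np.s_[120:270,200:400],np.s_[:,:]))]))
E
```

```text
t 12.77 xb,yb,ztip 14.0 -45.7 53.8 F e,u,z 0.0 -0.7 -0.1
```

```bash
python3 - <<'E'
import cv2,numpy as np
im=cv2.imread("pics/s9.png")
def asc(m,w,h):
    m=cv2.resize(m,(w,h),interpolation=cv2.INTER_AREA).astype(int); b,g,r=m[...,0],m[...,1],m[...,2]
    for y in range(h): print(''.join('o' if r[y,x]-b[y,x]>45 else ('W' if g[y,x]>185 else 'w' if (r[y,x]>=b[y,x]+4 and g[y,x]>120) else '.' if g[y,x]>60 else '#') for x in range(w)))
asc(im[90:260,130:300],85,42); print(); asc(im[:220,400:],100,40)
E
```

```text
.................................................################################....
.................................................##################################..
.................................................####################################
...................................................##################################
.....................................................################################
......................................................###############################
........................................................#############################
...................................................wwww......##....##########........
......................................wwwww.oooooooooooooo...........................
............................wwoooooooooooooooooooooooooooo...........................
.............................oooooooooooooooooooooooooooo............#...............
..............................ooooooooooooooooooooooooooo............................
..............................##oooooooooooooooooooooooooo..........
[... 5852 characters left out ...]
ooooooooooooooooooooooooooooooo............w#.w..................ooooooooooooooooowWWWWWWWWWWW
WWWWWoooooooooooooooooooooooo####################w#.w####################.ooooooooooooooWWWWWWWWWWWW
WWWWWwoooooooooooooooooooooo#####################w#.w#####################.oooooooooooooWWWWWWWWWWWW
WWWWWWooooooooooooooooooooo######################o#.o.#####################.ooooooooooooWWWWWWWWWWWW
WW....ooooooooooooooooooo.#######################o#.o.######################.oooooooooow............
.................................................o..o...............................................
................................................#o..w...............................................
```

```bash
python3 - <<'E'
from h import *
px=[(292,199.5),(303,217.5),(324,195.5),(336,213.5)]
for z in(5,15,30,45):
    P=ray("scene",px,z)[:,:2]-C; print(z,np.c_[P@e,P@u].round(0).tolist())
m=cv2.imread("pics/s9.png")[120:240,170:290]; cv2.imwrite("pics/s9c.png",np.hstack([cv2.resize(m,(480,480),interpolation=cv2.INTER_CUBIC)]))
E
```

```text
5 [[-66.0, -120.0], [32.0, -122.0], [-59.0, -21.0], [41.0, -27.0]]
15 [[-51.0, -126.0], [45.0, -128.0], [-44.0, -28.0], [54.0, -34.0]]
30 [[-28.0, -134.0], [66.0, -136.0], [-21.0, -39.0], [74.0, -45.0]]
45 [[-5.0, -142.0], [86.0, -144.0], [1.0, -50.0], [94.0, -56.0]]
```

The tile lies about flat, glaze up, overhanging the near edge by about 35 mm (yb -135 to -42, xb -28 to 70). I'll go round behind it and push it on.

Request:
move_arm(deltas=[{"x":-0.5,"y":0,"z":0,"roll":0},{"x":-0.5,"y":0.15,"z":0,"roll":0},{"x":0,"y":0,"z":0.6,"roll":0},{"x":0,"y":0,"z":0.6,"roll":0},{"x":0,"y":0,"z":0.6,"roll":0},{"x":0,"y":0,"z":0.6,"roll":0},{"x":0,"y":0,"z":0.6,"roll":0},{"x":0,"y":0,"z":0,"roll":0},{"x":0.4,"y":0,"z":0,"roll":0},{"x":0.4,"y":0,"z":0,"roll":0},{"x":0.4,"y":0,"z":0,"roll":0},{"x":0.5,"y":0,"z":0,"roll":0},{"x":0,"y":0,"z":0,"roll":0},{"x":0,"y":0,"z":0,"roll":0}])

```text
time: 14.03
tool_pos: [535.0, -106.3, 50.6]
tcp_rot: [-1.744, 1.569, 2.804]
contact_force: [0.5, -0.4, 0.2]
grip_width: 0.1
```

```bash
python3 - <<'E'
from h import *
o=st()
E
```

```text
t 14.03 xb,yb,ztip 19.6 -165.5 25.6 F e,u,z 0.6 -0.3 0.2
```

Request:
move_arm(deltas=[{"x":0.04,"y":0,"z":-0.1,"roll":0},{"x":0,"y":0,"z":-0.1,"roll":0},{"x":0,"y":0,"z":-0.1,"roll":0},{"x":0,"y":0,"z":-0.1,"roll":0},{"x":0,"y":0,"z":-0.1,"roll":0},{"x":0,"y":0,"z":-0.1,"roll":0},{"x":0,"y":0,"z":-0.1,"roll":0},{"x":0,"y":0,"z":-0.1,"roll":0}])

```text
time: 14.7
tool_pos: [541.0, -75.1, 49.8]
tcp_rot: [1.035, 1.57, -0.7]
contact_force: [-0.3, -3.4, 2.9]
grip_width: 0.5
```

```bash
python3 - <<'E'
from h import *
o=st()
E
```

```text
t 14.7 xb,yb,ztip 20.3 -133.7 24.8 F e,u,z 0.3 -3.4 2.9
```

Request:
move_arm(deltas=[{"x":0,"y":0,"z":-0.1,"roll":0},{"x":0,"y":0,"z":-0.1,"roll":0},{"x":0,"y":0,"z":-0.1,"roll":0},{"x":0,"y":0,"z":-0.1,"roll":0},{"x":0,"y":0,"z":-0.1,"roll":0},{"x":0,"y":0,"z":-0.1,"roll":0},{"x":0,"y":0,"z":-0.1,"roll":0},{"x":0,"y":0,"z":-0.1,"roll":0}])

```text
time: 15.37
tool_pos: [546.0, -43.3, 49.5]
tcp_rot: [-0.287, 1.571, -2.022]
contact_force: [-0.8, -2.9, 2.0]
grip_width: 0.4
```

```bash
python3 - <<'E'
from h import *
o=st()
E
```

```text
t 15.37 xb,yb,ztip 20.0 -101.5 24.5 F e,u,z -0.3 -3.0 2.0
```

Request:
move_arm(deltas=[{"x":0,"y":0,"z":-0.1,"roll":0},{"x":0,"y":0,"z":-0.1,"roll":0},{"x":0,"y":0,"z":-0.1,"roll":0},{"x":0,"y":0,"z":-0.1,"roll":0},{"x":0,"y":0,"z":-0.1,"roll":0},{"x":0,"y":0,"z":-0.1,"roll":0},{"x":0,"y":0,"z":-0.1,"roll":0},{"x":0,"y":0,"z":-0.1,"roll":0},{"x":0,"y":0,"z":0,"roll":0},{"x":0,"y":0,"z":0.2,"roll":0},{"x":0,"y":0,"z":0.3,"roll":0},{"x":-0.5,"y":0,"z":0.5,"roll":0},{"x":-0.5,"y":0,"z":0.5,"roll":0},{"x":-0.5,"y":0,"z":0.5,"roll":0},{"x":-0.5,"y":0,"z":0.5,"roll":0},{"x":0,"y":0,"z":0.5,"roll":0},{"x":0,"y":0,"z":0,"roll":0},{"x":0,"y":0,"z":0,"roll":0}])

```text
time: 16.87
tool_pos: [530.9, -131.9, 129.4]
tcp_rot: [-2.319, 1.57, 2.225]
contact_force: [-0.6, 0.8, 0.2]
grip_width: 0.6
```

```bash
python3 - <<'E'
from h import *
o=st()
im=[bot.capture(n) for n in("scene","top")]
cv2.imwrite("pics/s10.png",np.hstack([cv2.resize(m[r][:,:,::-1],(400,400),interpolation=cv2.INTER_CUBIC) for m,r in zip(im,(np.s_[130:270,270:410],np.s_[120:260,110:250]))]))
E
```

```text
t 16.87 xb,yb,ztip 19.7 -191.5 104.4 F e,u,z -0.7 0.7 0.2
```

View pics/s10.png

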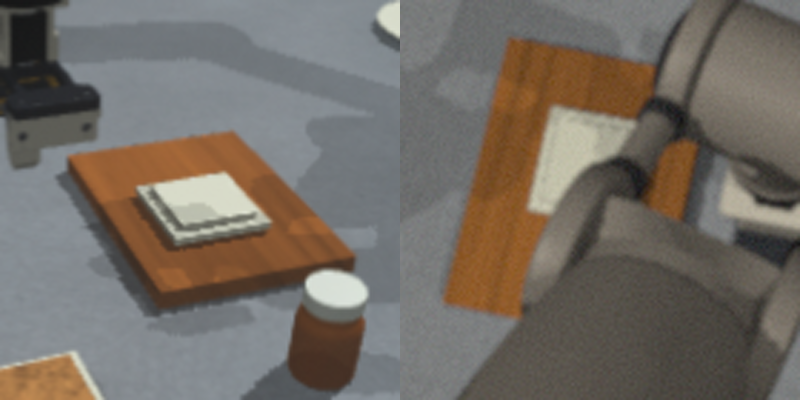

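The tile lies flat and glaze up in the middle of the board, well inside its edges (left panel, about (140,185) to (270,228)). The arm is clear, so I'll hand the job in.

```bash
python3 -c "
from plant import bot
print(bot.close_job())"
```

```text
the job is handed in; nothing more can be done
None
```

I pushed the tile against the board's long edge with the closed fingertips and tipped it up on that edge by pressing and lifting. I then pushed it over onto the board and slid it on toward the middle. I handed the job in at about 17 s.

- **Final picture:** the tile lies flat, cork down (glaze up) and well inside the board edges. The arm is clear, with contact force below about 1 N, which is the sensor noise. I judged flatness and margins by eye in the scene view, because the arm partly hid the tile from the top camera.
- **Upright stage:** one picture shows the tile nearly upright against the near edge, which is the on-the-way condition. I didn't measure its angle or height.
- **Bystanders:** the arm kept well clear of the mug, jar and spatula, and each looked in place wherever a picture showed it. I didn't measure their positions, and the last picture shows only the jar.
- **Setbacks and forces:** my first two move calls were refused because rows lacked some of the four numbers, and nothing moved. The highest force I read was about 38 N at the fingertips, when the tile first met the board.
- **Result:** no verdict was reported.

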